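# Hang the hooked carrier behind the rail's lip and slide it into its pocket

### The arm

A 6-joint arm with a two-finger parallel gripper is mounted at the origin on the work surface. World frame = base frame: x ahead of the robot, y to its left, z up, the work surface at z = 0. Lengths are in m, angles in rad, forces in N, time in s.
With the tool pointing down it reaches from about 0.425 to 0.95 m from the base axis. Payload 3.5 kg.
Tool frame: the origin (TCP) lies on the centre line of the jaws, within the pads' length; the fingertips stand 14 mm ahead of it and the grasp point (between the pads) lies 5 mm behind it (tips_ahead is the distance from the TCP to the fingertips, in m); y points along the fingers, z is the direction in which the jaws open and shut, and the axes are right-handed (so a half turn about y gives the same grasp; the last joint's range is limited). The gripper opens to 85 mm and grips with 20 to 120 N. Pads are 22 mm wide; open, the fingers measure 114 mm over their backs; the gripper's body (76 mm by 85 mm) begins 54 mm behind the grasp point. The pads swing forward as they close: fully open they stand 13 mm farther back than shut.
Start: joints at [-1.285, 0.286, 1.577, -0, 1.279, -0.15], TCP at [0.285, -0.612, 0.245] pointing down, gripper open.
Joint ranges: [-2.77, 2.77], [-0.9, 2.22], [0.21, 2.48], [-1.53, 4.67], [0.24, 2.81], [-2.84, 2.84]. Speed limits (rad/s): [2.79, 2.79, 3.14, 3.14, 3.14, 3.14].

### API

Orientations are given as a unit quaternion [x, y, z, w].
In Python, from plant import get_state, read_camera, sign_off, tips_ahead gives the robot as it stands.
- The arm moves only by the tool send_rows, never from a script. Its argument "plan" is a list of rows, each a list of 2 entries, a list of its own where there are three numbers: the shift along the tool's x, y, z in units of 12 cm (1.0 is 12 cm), then the turn, a rotation vector about the tool's x, y, z in units of 360 degrees (1.0 is 360 degrees). In form: [[[tx, ty, tz], [rx, ry, rz]], ...]. A call has 1 to 12 rows; each row shifts and turns the commanded pose from where the row before left it, along the tool's axes as they then stand; what a row does not reach is not made up. A row lasts 1/10 s, in which the tool goes at most 50 mm and 8.59 degrees, less where a joint would pass 70% of its speed; a pose out of reach is approached as far as the arm can. A call with a number of a shift or a turn outside -1 to 1 is refused whole. A call with a gripper value outside its range is refused whole. "gripper" is the closure, from 0 (fully open) to 1 (shut), set as the call begins (left out, the last holds). The fingers move at their own pace and stop on an object; "grip_force" is the grip in N (left out, the last holds). Time passes only in rows, so rows that do not move let the fingers close. It gives the time, the measured TCP pose, the force and the opening at its end, in the units of the state.
- get_state(): the state, without advancing time (a new reading comes with each control period).
- read_camera(name): name is "scene" or "top"; returns a dict with "img" (480x640x3 uint8, blue, green, red), "fx", "fy", "cx", "cy" (pixels), "world_from_camera" (4x4, takes a point from camera to world coordinates). Camera axes: x right, y down, z forward; pixel columns grow to the right and rows downward; lengths in m; the calibration is good to about 2 mm. A picture is of the moment at which its call begins. There is no depth.
- sign_off(): hands the job in, once; it reports no verdict.
The state is a dict: "time": time; "qpos": joint angles; "dq": joint speeds; "joint_efforts": joint torques, N m; "eef_pos": TCP position; "tcp_rot": TCP orientation; "contact_force": force on the tool from outside, world axes, zero at the start; "wrist_torque": the same for the moment, N m; "opening": opening from 0.0 (shut) to 1.0 (fully open).
Only numpy, scipy, OpenCV 4.12 (cv2) and the standard library are available. Lean on these libraries where they do the work, as an engineer would, in place of code of your own. Each camera call takes 0.05 s, during which the arm holds its last target. There are 200 camera calls.

### The job

Pick up the small hooked carrier by its top grip, lift its hook over the lip of the accessory rail and gently lower the hook's tongue onto the track behind the lip, at either end of the open stretch of track. Then, bearing down only lightly, slide it along the track until the tongue finds the pocket in the track, lower it until it is fully home there, and leave it hanging. Never drop it or force it against the rail (stay below about 20 N), and leave the other things on the counter where they are.

Things in the scene. Friction and masses are not known exactly. Their poses are not given: they have to be found in the camera images.
- carrier: Loose hooked carrier: sage-green plastic open pocket box 40 (x) x 72 (y) x 75 mm (z) standing on the counter, 130 to 225 g, its hook on the +x side. Origin at the centre of the pocket's underside, z up. (The other sage-green thing, the large lidded hamper, plays no part.)
- carrier_grip (a point): Grip point on the carrier's upright top grip block, 22 mm to +x of the carrier's origin, 123 mm above its underside. Block 24 (x) x 18 (y) mm, from 99 to 141 mm above the underside; pinch it across y from above. Below it (89 to 99 mm) the hook's arm, 20 mm wide, reaches to +x. Axes as the carrier's.
- carrier_tongue (a point): Centre of the lower end of the hook's tongue, 6 (x) x 16 (y) mm, hanging 34 mm below the arm. This point is 33 mm to +x of the carrier's origin, 55 mm above its underside (68 mm below and 11 mm to +x of the grip point). The gap between pocket wall and tongue, which takes the lip, is 10 mm. Axes as the carrier's.
- rail: Fixed accessory rail on two posts, an aluminium channel 304 mm long along its y, 16 mm wide inside, centred on x = 0. Origin on the counter under its middle, z up, -x is the lip's (robot's) side. Rear wall on the +x side, top at 130 mm. The carrier hangs with its pocket on the lip's side and its axes along the rail's. Rigid: pressing on a few mm makes tens of newtons.
- rail_lip (a point): Middle of the lip's top edge, 10 mm to -x of the channel's middle and 134 mm above the counter. The lip is 4 mm thick, stands about 14 mm above the track, runs along the rail's y and continues down as a flat front to 60 mm above the counter. Axes as the rail's.
- track_mid (a point): Middle of the open track, nominal top 120 mm above the counter; the true level is up to 2.5 mm off. Steel, open 70 mm either way along y between grey end covers (tops 137 mm), flat 45 to 60 mm from here, where to set down. Its pocket, 21 mm long, 12 deep, full width, is centred within 36 mm of here. Level and pocket place are in no reading: find by feel. Axes as the rail's.
- comb: T-shaped wooden lint comb lying flat, head 95 mm wide, 14 mm high; bystander, origin under the head's centre
- cup: round steel measuring cup with a flat side handle, 68 mm across, 50 mm high; bystander, origin at the centre of its underside
- spray: empty glass spray bottle with a white trigger head, 68 mm across, 201 mm high; bystander, origin at the centre of its underside
- bowl: white ceramic bowl of spare buttons, 110 mm across, 45 mm high; bystander, origin at the centre of its underside
- brush: hand brush lying flat; bystander, origin at its underside
- jar: glass jar with a steel lid, 64 mm across, 85 mm high; bystander, origin at the centre of its underside
Not all that is in view belongs to the job. Leave any orange or red look-alike of the carrier alone.

How it is judged:
On the way, in this order (a step that is already met when the one before it is completed fails the run):
1. the tongue is behind the lip and rests on the flat track at one end of the open stretch, more than 43 mm from the rail's middle (x of carrier_tongue in the frame of rail between -0.009 and 0.009 m and z of carrier_tongue in the frame of rail between 0.1155 and 0.126 m and contact force between carrier and rail above 0.3 N and (y of carrier_tongue in the frame of rail above 0.043 m or y of carrier_tongue in the frame of rail below -0.043 m)), for 0.1 s.
2. the tongue has dropped well into the pocket, its end more than 6.5 mm below the track's nominal level (x of carrier_tongue in the frame of rail between -0.009 and 0.009 m and z of carrier_tongue in the frame of rail between 0.103 and 0.1135 m), for 0.2 s.
At the end, for the whole second after the job is handed in: The carrier hangs still and released on the rail, its tongue behind the lip and in the pocket, its lower end less than 113.5 mm above the rail's origin (track nominally 120 mm, pocket 12 mm deep), the carrier within 0.22 rad of upright (all of step 2 and y of carrier_tongue in the frame of rail between -0.041 and 0.041 m and angle between carrier's own z axis and vertical below 0.22 rad and linear speed of carrier below 0.02 m/s and contact force between carrier and rail above 0.5 N); the robot touches nothing.
It fails at once if the carrier is forced against the rail with more than 20 N (contact force between carrier and rail above 20 N).
It fails at once if the carrier is let fall (faster than 0.3 m/s with no finger on it) (linear speed of carrier above 0.3 m/s and contact force between the fingers and carrier below 0.05 N).
It fails at once if a bystander (lint comb, measuring cup, spray bottle, bowl, brush, jar) is moved more than 20 mm (distance of any of comb, cup, spray, bowl, brush, jar from where it was at the start of the episode above 0.02 m).
It also fails if it takes over 64 s, if anything falls off the work surface, if the arm or the gripper's body presses on something with over 40 N, if the wrist force passes 120 N, or if a joint passes its speed limit or range.

## Working session

There is one attempt and no reset: what is moved stays moved. The work goes in short steps, Python scripts to look and compute and a tool call to move; the robot and the scene stay as the last step left them, time stands still between calls to the robot, and variables do not carry over. Pictures are saved under pics/ and viewed, about 8 in all and at most 12, crops included, and the job is handed in when it is done.

Besides the shell and the picture viewer there is one more tool, called after ">>>" in YAML: its name, and indented under it one key for each argument. send_rows: Moves the arm, as the interface text tells. Its arguments: {"type":"object","properties":{"plan":{"type":"array"},"gripper":{"type":"number"},"grip_force":{"type":"number"}},"required":["plan"]}

```bash
mkdir -p pics; python3 - <<'E'
from plant import get_state, read_camera, tips_ahead
import cv2,numpy as np
np.set_printoptions(precision=4,suppress=True)
print(tips_ahead); print(get_state())
for n in("scene","top"):
    d=read_camera(n); cv2.imwrite(f"pics/{n}0.png",d["img"]); print(n,d["fx"],d["fy"],d["cx"],d["cy"]);print(d["world_from_camera"])
E
```

```text
0.014
{'time': 0.0, 'qpos': array([-1.285 ,  0.2872,  1.5782,  0.    ,  1.2786, -0.15  ]), 'dq': array([-0.0008, -0.0014,  0.0006, -0.0019,  0.0004,  0.0004]), 'joint_efforts': array([  0.001 , -40.5981, -29.2626,  -0.    ,   0.0059,  -0.    ]), 'eef_pos': array([ 0.2848, -0.6113,  0.2439]), 'tcp_rot': array([-0.1529,  0.6912, -0.6895,  0.1528]), 'contact_force': array([ 0.3688,  0.5408, -0.0981]), 'wrist_torque': array([-0.0549,  0.0589, -0.0061]), 'opening': 1.0037490189106015}
scene 498.6890153512502 498.6890153512502 309.55204262798344 237.02095717174035
[[-0.8769  0.2679 -0.399   1.0971]
 [ 0.4806  0.4883 -0.7284  1.0443]
 [-0.0003 -0.8306 -0.5569  0.8284]
 [ 0.      0.      0.      1.    ]]
top 585.5242517574862 585.5242517574862 301.3914477846012 235.52305000659257
[[ 0.0172 -0.9971  0.0736  0.4551]
 [-0.9998 -0.0165  0.0091  0.0644]
 [-0.0078 -0.0737 -0.9972  1.3756]
 [ 0.      0.      0.      1.    ]]
```

View pics/scene0.png

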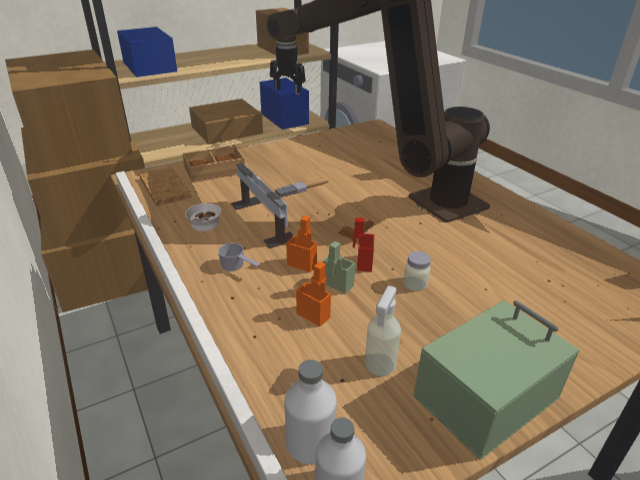

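View pics/top0.png

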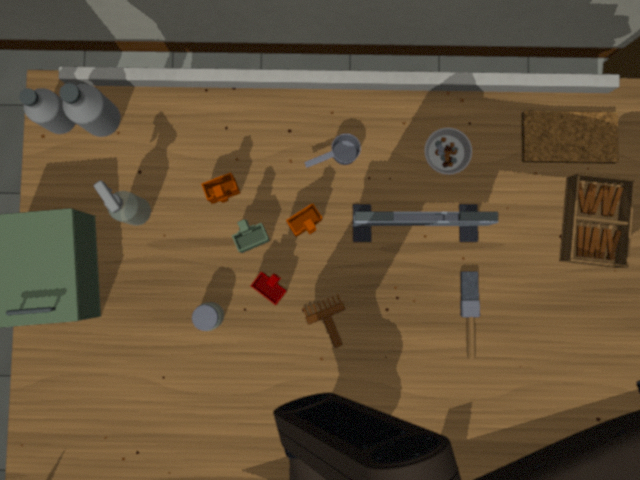

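Candidates are the small sage-green carrier at top (250,236) / scene (340,268), the orange ones at top (220,188) and (305,220), the red one at (268,287), and the green hamper at (50,265). I choose the sage one and will check it and the rail in enlarged crops.

```bash
python3 - <<'E'
import cv2,numpy as np
t=cv2.imread("pics/top0.png");s=cv2.imread("pics/scene0.png")
a=cv2.resize(t[205:265,220:280],None,fx=6,fy=6,interpolation=cv2.INTER_CUBIC) #360
b=cv2.resize(s[235:300,315:365],None,fx=5.5385,fy=5.5385,interpolation=cv2.INTER_CUBIC)[:360]
b=cv2.convertScaleAbs(b,alpha=1.3)
c=cv2.resize(t[195:250,340:505],None,fx=4,fy=4,interpolation=cv2.INTER_CUBIC) #660x220
o=np.zeros((585,700,3),np.uint8);a=cv2.convertScaleAbs(a,alpha=1.4);o[:360,:360]=a;o[:b.shape[0],365:365+b.shape[1]]=b;o[365:585,:660]=cv2.convertScaleAbs(c,alpha=1.4)
cv2.imwrite("pics/crop1.png",o)
e=cv2.resize(s[155:250,225:300],None,fx=6,fy=6,interpolation=cv2.INTER_CUBIC)
cv2.imwrite("pics/crop2.png",cv2.convertScaleAbs(e,alpha=1.3))
E
```

```text
(no output)
```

View pics/crop1.png

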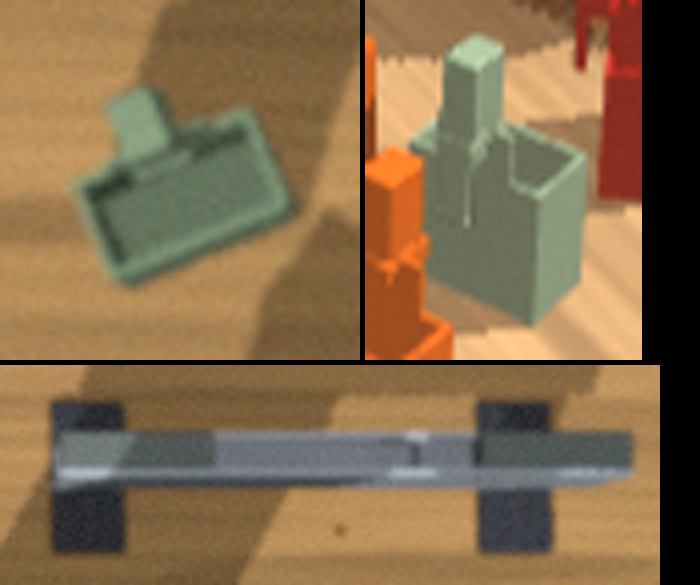

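View pics/crop2.png

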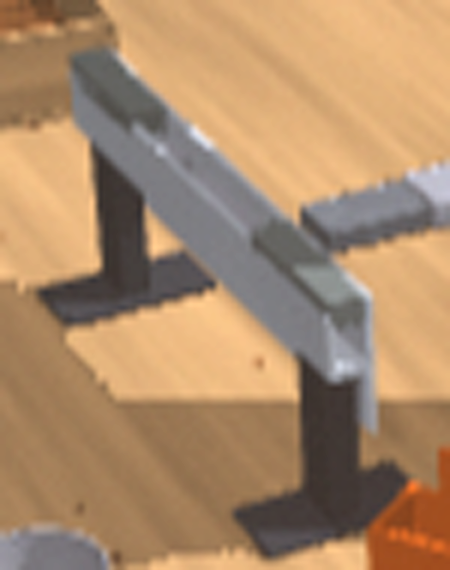

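The crop confirms the sage carrier: a plain pocket with the grip block at upper left, hook towards +x and about 24° yaw. The rail runs along y, with covers ending near columns 394 and 459. Next I'll fit both poses.

```bash
cat >h.py <<'E'
import numpy as np
CAM={"scene":(498.689,309.552,237.021,[[-0.8769,0.2679,-0.399,1.0971],[0.4806,0.4883,-0.7284,1.0443],[-0.0003,-0.8306,-0.5569,0.8284]]),
"top":(585.524,301.391,235.523,[[0.0172,-0.9971,0.0736,0.4551],[-0.9998,-0.0165,0.0091,0.0644],[-0.0078,-0.0737,-0.9972,1.3756]])}
def proj(n,P):
    f,cx,cy,M=CAM[n];M=np.array(M);p=(np.atleast_2d(P)-M[:,3])@M[:,:3]
    return np.c_[f*p[:,0]/p[:,2]+cx,f*p[:,1]/p[:,2]+cy]
def ray(n,u,v,z):
    f,cx,cy,M=CAM[n];M=np.array(M);d=M[:,:3]@[(u-cx)/f,(v-cy)/f,1];return M[:,3]+d*(z-M[2,3])/d[2]
def place(q,L):
    c,s=np.cos(q[2]),np.sin(q[2]);L=np.atleast_2d(L);return np.c_[q[0]+c*L[:,0]-s*L[:,1],q[1]+s*L[:,0]+c*L[:,1],L[:,2]]
E
python3 - <<'E'
from h import *
import cv2
from scipy.optimize import least_squares
np.set_printoptions(precision=4,suppress=True)
T=lambda x,y:(220+x/6-.42,205+y/6-.42)
S=lambda x,y:(315+(x-365)/5.5385-.42,235+y/5.5385-.42)
top=[((-20,36,75),T(80,185)if 0 else T(118,285)),((-20,-36,75),T(295,212)),((20,-36,75),T(248,108)),((20,36,75),T(75,185)),((34,9,141),T(105,103)),((34,-9,141),T(155,87))]
sc=[((34,9,141),S(472,70)),((10,9,141),S(503,47)),((34,-9,141),S(443,55)),((10,-9,141),S(475,35)),((20,36,75),S(540,190)),((-20,36,75),S(587,155)),((20,36,0),S(532,325)),((-20,36,0),S(582,280)),((20,-36,75),S(410,145))]
f=lambda q:np.r_[(proj("top",place(q,np.array([a for a,_ in top])/1e3))-[b for _,b in top]).ravel(),(proj("scene",place(q,np.array([a for a,_ in sc])/1e3))-[b for _,b in sc]).ravel()]
r=least_squares(f,[.45,.17,.4],loss="soft_l1");print(r.x,"grip",place(r.x,[.022,0,.123]));print(r.fun.reshape(-1,2))
r0=r.x
g=cv2.cvtColor(cv2.imread("pics/top0.png"),cv2.COLOR_BGR2GRAY).astype(int)
print("rows 207..221")
for a,b in((365,375),(378,390),(398,410),(411,424),(425,438),(438,446),(447,456),(463,478),(480,492)):print(a,b,g[205:223,a:b].mean(1).round())
print("cols@row 215",g[213:215].mean(0)[[*range(388,400)]],g[213:215].mean(0)[[*range(436,464)]])
print(g[211:215,349:360].mean(0),g[211:215,493:503].mean(0))
print("lip row", g[216:218,390:465].mean(0).round())
E
```

```text
[0.5452 0.1899 0.4243] grip [[0.5653 0.199  0.123 ]]
[[-0.3154 -0.172 ]
 [-0.0564 -0.8093]
 [ 0.7525  0.1107]
 [-0.1172  0.0336]
 [ 0.1279  0.3178]
 [-0.39   -0.3684]
 [ 0.7343 -0.1806]
 [ 0.7351 -0.5474]
 [-0.1572 -0.0356]
 [-0.2984 -0.8774]
 [-0.0476  1.2352]
 [ 0.2333 -0.2065]
 [ 0.2052  0.1853]
 [-0.3131  0.3222]
 [-0.2605 -1.0664]]
rows 207..221
365 375 [48. 45. 45. 45. 45. 46. 58. 74. 81. 80. 78. 76. 77. 75. 73. 82. 99. 94.]
378 390 [70. 71. 70. 69. 71. 69. 62. 59. 61. 60. 60. 60. 61. 61. 60. 69. 86. 81.]
398 410 [70. 71. 70. 68. 70. 74. 84. 92. 89. 80. 80. 81. 80. 81. 81. 86. 93. 84.]
411 424 [73. 74. 74. 72. 73. 77. 88. 94. 89. 81. 81. 82. 83. 82. 82. 87. 93. 84.]
425 438 [101. 103. 102.  98.  99. 100. 101.  98.  86.  77.  79.  83.  83.  82.
  83.  88.  93.  88.]
438 446 [102. 103. 102.  99.  98. 101. 110. 112.  98.  79.  73.  74.  75.  75.
  77.  96. 120. 120.]
447 456 [100. 102. 101.  99.  98. 100. 102.  96.  85.  79.  80.  80.  80.  81.
  82.  89.  99.  97.]
463 478 [37. 35. 35. 34. 34. 36. 44. 55. 61. 60. 61. 61. 61. 61. 61. 71. 86. 88.]
480 492 [ 95.  95.  97.  97.  98.  94.  79.  66.  61.  61.  60.  60.  60.  60.
  63.  80. 105. 109.]
cols@row 215 [62.5 58.5 62.  62.5 64.5 69.  81.5 83.5 84.5 83.5 84.5 85. ] [ 75.   74.5  74.5  74.   76.5  85.5  93.   97.  101.5 106.  102.5  89.5
  84.   81.   79.5  81.5  81.   80.5  79.   81.5  79.5  74.   63.   49.5
  48.5  57.   62.   61.5]
[101.25 103.    93.25  78.5   60.75  56.25  65.25  73.    74.5   75.25
  73.25] [66.   65.   67.25 69.75 73.75 85.25 94.75 97.75 99.25 98.75]
lip row [58. 61. 62. 66. 76. 80. 82. 76. 80. 80. 80. 80. 79. 80. 81. 82. 80. 82.
 82. 80. 82. 82. 81. 80. 82. 83. 83. 82. 84. 81. 86. 84. 81. 84. 84. 83.
 84. 82. 84. 84. 85. 84. 83. 84. 82. 83. 82. 82. 80. 81. 82. 80. 72. 60.
 62. 76. 80. 81. 78. 79. 82. 80. 76. 84. 80. 78. 79. 69. 52. 38. 46. 58.
 60. 62. 62.]
```

```bash
python3 - <<'E'
from h import *
np.set_printoptions(precision=4,suppress=True)
a=ray("top",378,220,.134);b=ray("top",485,220,.134);print("lip inner",a,b,"yaw",np.arctan2(b[0]-a[0],a[1]-b[1]))
print("covers",ray("top",393.3,216,.137),ray("top",457.8,216,.137))
print("ends",ray("top",352.3,214,.130),ray("top",498,214,.130))
print("rear outer",ray("top",378,210.7,.130), "mark",ray("top",442.5,216,.12))
# candidate pose -> predicted scene pixels in crop2 coords
d=(b-a);yaw=np.arctan2(d[0],-d[1])
for q in [((a[0]+b[0])/2+.008, 0,yaw)]:
    yc=(ray("top",393.3,216,.137)[1]+ray("top",457.8,216,.137)[1])/2
    q=(a[0]+.008+ (a[1]-yc)*np.tan(yaw) if 1 else 0,yc,yaw);print("rail",q)
    L=np.array([[8,70,137],[-8,70,137],[8,-70,137],[-8,-70,137],[-12,152,134],[-12,152,60],[8,152,137],[8,-152,137]])/1e3
    print(((proj("scene",place(q,L))-[225,155])+.42)*6)
E
```

```text
lip inner [ 0.5826 -0.0867  0.134 ] [ 0.5863 -0.3139  0.134 ] yaw 0.0164165860221253
covers [ 0.5913 -0.1188  0.137 ] [ 0.5936 -0.2555  0.137 ]
ends [ 0.595  -0.0323  0.13  ] [ 0.6    -0.3429  0.13  ]
rear outer [ 0.603  -0.0871  0.13  ] mark [ 0.5949 -0.227   0.12  ]
rail (np.float64(0.5922207106469498), np.float64(-0.18711397373690314), np.float64(0.0164165860221253))
[[256.1952 230.5096]
 [286.3195 222.5227]
 [137.4922 115.5358]
 [166.1441 108.5655]
 [372.7821 300.5193]
 [376.8019 435.5192]
 [333.85   305.7248]
 [ 74.973   54.9807]]
```

```bash
cat >>h.py <<'E'
from scipy.spatial.transform import Rotation as R
def goto(p,zyaw):
    """shift (in 12cm units, tool axes AFTER turn and before) and turn to world p with tool z at heading zyaw"""
    from plant import get_state
    s=get_state();r=R.from_quat(s["tcp_rot"]);M=r.as_matrix()
    y=np.array([0,0,-1.]);z=np.array([np.cos(zyaw),np.sin(zyaw),0]);x=np.cross(y,z)
    G=R.from_matrix(np.c_[x,y,z]);rv=(r.inv()*G).as_rotvec()
    d=np.array(p)-s["eef_pos"]
    print("t",round(s["time"],2),"q",s["qpos"].round(3),"pos",s["eef_pos"].round(4),"zhead",np.arctan2(M[1,2],M[0,2]).round(4),"F",s["contact_force"].round(2),"op",round(s["opening"],3))
    print("turn rotvec/360deg",(rv/2/np.pi).round(4),"shift now axes/.12",(r.inv().apply(d)/.12).round(4),"shift after turn",(G.inv().apply(d)/.12).round(4))
E
python3 - <<'E'
from h import *
for a in(.4243+np.pi/2,.4243-np.pi/2): goto([.5653,.199,.25],a)
E
```

```text
t 0.1 q [-1.285  0.287  1.578 -0.     1.279 -0.15 ] pos [ 0.2848 -0.6114  0.2441] zhead -1.135 F [-0.19  0.04 -0.46] op 1.001
turn rotvec/360deg [-1.000e-04 -4.982e-01 -5.000e-04] shift now axes/.12 [-4.9696 -0.0371 -5.1352] shift after turn [ 4.9103 -0.0494  5.1918]
t 0.1 q [-1.285  0.287  1.578 -0.     1.279 -0.15 ] pos [ 0.2848 -0.6114  0.2441] zhead -1.135 F [-0.19  0.04 -0.46] op 1.001
turn rotvec/360deg [ 0.0003  0.0018 -0.    ] shift now axes/.12 [-4.9696 -0.0371 -5.1352] shift after turn [-4.9103 -0.0494 -5.1918]
```

>>> send_rows:
  plan:
    - [[-0.1,0,-0.1],[0,0.0018,0]]
    - [[-0.21,0,-0.22],[0,0,0]]
    - [[-0.21,0,-0.22],[0,0,0]]
    - [[-0.21,0,-0.22],[0,0,0]]
    - [[-0.21,0,-0.22],[0,0,0]]
    - [[-0.21,0,-0.22],[0,0,0]]
    - [[-0.21,0,-0.22],[0,0,0]]
    - [[-0.21,0,-0.22],[0,0,0]]
    - [[-0.21,0,-0.22],[0,0,0]]
    - [[-0.21,0,-0.22],[0,0,0]]
    - [[-0.21,0,-0.22],[0,0,0]]
    - [[-0.21,0,-0.22],[0,0,0]]
  gripper: 0.3

```text
time: 1.3
eef_pos: [0.4238, -0.2155, 0.2449]
tcp_rot: [-0.149, 0.691, -0.691, 0.149]
contact_force: [1.1, -0.2, 0.1]
opening: 0.695
```

>>> send_rows:
  plan:
    - [[-0.21,0,-0.22],[0,0,0]]
    - [[-0.21,0,-0.22],[0,0,0]]
    - [[-0.21,0,-0.22],[0,0,0]]
    - [[-0.21,0,-0.22],[0,0,0]]
    - [[-0.21,0,-0.22],[0,0,0]]
    - [[-0.21,0,-0.22],[0,0,0]]
    - [[-0.21,0,-0.22],[0,0,0]]
    - [[-0.21,0,-0.22],[0,0,0]]
    - [[-0.21,0,-0.22],[0,0,0]]
    - [[-0.21,0,-0.22],[0,0,0]]
    - [[-0.21,0,-0.22],[0,0,0]]
    - [[0,0,0],[0,0,0]]

```text
time: 2.5
eef_pos: [0.557, 0.1649, 0.2447]
tcp_rot: [-0.151, 0.691, -0.691, 0.15]
contact_force: [-0.0, -0.6, -0.1]
opening: 0.699
```

```bash
python3 -c "
from h import *
goto([.5653,.199,.25],.4243-np.pi/2)"
```

```text
t 2.5 q [1.130e-01 8.100e-02 1.813e+00 1.000e-03 1.247e+00 1.255e+00] pos [0.557  0.1649 0.2447] zhead -1.1422 F [-0.02 -0.56 -0.09] op 0.699
turn rotvec/360deg [0.0002 0.0007 0.    ] shift now axes/.12 [-0.1807 -0.0442 -0.2295] shift after turn [-0.1797 -0.0445 -0.2302]
```

>>> send_rows:
  plan:
    - [[-0.18,0,-0.23],[0,0.0007,0]]
    - [[0,0.15,0],[0,0,0]]
    - [[0,0.2,0],[0,0,0]]
    - [[0,0.2,0],[0,0,0]]
    - [[0,0.05,0],[0,0,0]]
    - [[0,0,0],[0,0,0]]
    - [[0,0,0],[0,0,0]]

```text
time: 3.2
eef_pos: [0.5657, 0.1954, 0.1745]
tcp_rot: [0.147, -0.692, 0.692, -0.148]
contact_force: [-0.0, 0.1, 0.2]
opening: 0.698
```

```bash
python3 - <<'E'
from h import *
from plant import read_camera
import cv2
goto([.5653,.199,.122],.4243-np.pi/2)
s=read_camera("scene")["img"];t=read_camera("top")["img"]
a=cv2.resize(s[190:300,290:390],None,fx=4,fy=4,interpolation=cv2.INTER_CUBIC)
b=cv2.resize(t[190:280,200:300],None,fx=4,fy=4,interpolation=cv2.INTER_CUBIC)
o=np.zeros((440,800,3),np.uint8);o[:,:400]=a;o[:360,400:]=b;cv2.imwrite("pics/g1.png",cv2.convertScaleAbs(o,alpha=1.4))
E
```

```text
t 3.2 q [ 0.163  0.186  1.831 -0.     1.123  1.314] pos [0.5657 0.1954 0.1745] zhead -1.1511 F [-0.02  0.1   0.23] op 0.698
turn rotvec/360deg [-0.0001 -0.0007 -0.0002] shift now axes/.12 [-0.0084  0.4375 -0.0288] shift after turn [-0.0092  0.4375 -0.0286]
```

View pics/g1.png

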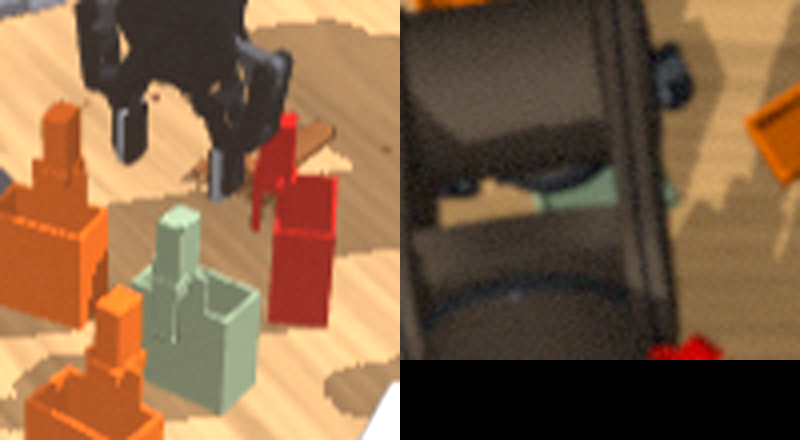

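The open jaws straddle the sage block in the scene crop, with fingertips at (130,160) and (218,195) and the block top at (180,215). I'll make a small correction, descend and close.

>>> send_rows:
  plan:
    - [[-0.009,0,-0.029],[0,-0.0007,0]]
    - [[0,0.1,0],[0,0,0]]
    - [[0,0.12,0],[0,0,0]]
    - [[0,0.12,0],[0,0,0]]
    - [[0,0.1,0],[0,0,0]]
    - [[0,0,0],[0,0,0]]
    - [[0,0,0],[0,0,0]]

```text
time: 4.0
eef_pos: [0.5644, 0.1992, 0.1197]
tcp_rot: [-0.149, 0.691, -0.691, 0.148]
contact_force: [0.4, -0.4, -0.0]
opening: 0.699
```

>>> send_rows:
  plan:
    - [[0,0,0],[0,0,0]]
    - [[0,0,0],[0,0,0]]
    - [[0,0,0],[0,0,0]]
    - [[0,0,0],[0,0,0]]
    - [[0,0,0],[0,0,0]]
    - [[0,0,0],[0,0,0]]
    - [[0,0,0],[0,0,0]]
    - [[0,0,0],[0,0,0]]
  gripper: 1
  grip_force: 40

```text
time: 4.8
eef_pos: [0.5652, 0.1995, 0.1213]
tcp_rot: [-0.148, 0.691, -0.691, 0.149]
contact_force: [-0.7, 1.9, 4.4]
opening: 0.201
```

```bash
python3 -c "
from h import *
goto([.5653,.199,.122],.4243-np.pi/2)"
```

```text
t 4.8 q [0.17  0.252 1.86  0.    1.028 1.316] pos [0.5652 0.1995 0.1213] zhead -1.1463 F [-0.69  1.86  4.35] op 0.201
turn rotvec/360deg [-0.      0.     -0.0002] shift now axes/.12 [ 0.0006 -0.006   0.0043] shift after turn [ 0.0006 -0.006   0.0043]
```

>>> send_rows:
  plan:
    - [[0,-0.05,0],[0,0,0]]
    - [[0,-0.12,0],[0,0,0]]
    - [[0,-0.18,0],[0,0,0]]
    - [[0,-0.2,0],[0,0,0]]
    - [[0,-0.2,0],[0,0,0]]
    - [[0,-0.2,0],[0,0,0]]
    - [[0,-0.2,0],[0,0,0]]
    - [[0,-0.2,0],[0,0,0]]
    - [[0,-0.15,0],[0,0,0]]
    - [[0,0,0],[0,0,0]]
    - [[0,0,0],[0,0,0]]
    - [[0,0,0],[0,0,0]]

```text
time: 6.0
eef_pos: [0.5638, 0.1991, 0.2986]
tcp_rot: [-0.15, 0.691, -0.691, 0.148]
contact_force: [-0.7, -1.0, -2.1]
opening: 0.205
```

```bash
python3 - <<'E'
from h import *
q=(.5922,-.1871,.0164)
p=place(q,[-.002-.011,-.054,.28])[0]
print(p);goto(p,.0164-np.pi/2)
E
```

```text
[ 0.58008731 -0.24130593  0.28      ]
t 6.0 q [ 0.17   0.083  1.713 -0.     1.349  1.316] pos [0.5638 0.1991 0.2986] zhead -1.1464 F [-0.73 -0.97 -2.12] op 0.205
turn rotvec/360deg [0.     0.0649 0.0005] shift now axes/.12 [1.3869 0.1566 3.4005] shift after turn [-0.0757  0.1548  3.6717]
```

>>> send_rows:
  plan:
    - [[0,0,0],[0,0.015,0]]
    - [[0,0,0],[0,0.018,0]]
    - [[0,0,0],[0,0.018,0]]
    - [[0,0,0],[0,0.0139,0]]
    - [[0,0,0.15],[0,0,0]]
    - [[0,0,0.25],[0,0,0]]
    - [[0,0,0.25],[0,0,0]]
    - [[0,0,0.25],[0,0,0]]
    - [[0,0,0.25],[0,0,0]]
    - [[0,0,0.25],[0,0,0]]
    - [[0,0,0.25],[0,0,0]]
    - [[0,0,0.25],[0,0,0]]

```text
time: 7.2
eef_pos: [0.5676, -0.0297, 0.2985]
tcp_rot: [-0.007, 0.707, -0.707, 0.005]
contact_force: [0.5, 0.5, -1.5]
opening: 0.206
```

>>> send_rows:
  plan:
    - [[-0.02,0,0.25],[0,0,0]]
    - [[-0.02,0,0.25],[0,0,0]]
    - [[-0.02,0,0.25],[0,0,0]]
    - [[-0.01,0,0.25],[0,0,0]]
    - [[0,0,0.25],[0,0,0]]
    - [[0,0,0.25],[0,0,0]]
    - [[0,0,0.2],[0,0,0]]
    - [[0,0,0.07],[0,0,0]]
    - [[0,0,0],[0,0,0]]
    - [[0,0,0],[0,0,0]]
    - [[0,0,0],[0,0,0]]
    - [[0,0,0],[0,0,0]]

```text
time: 8.4
eef_pos: [0.5806, -0.2397, 0.3006]
tcp_rot: [-0.006, 0.707, -0.707, 0.006]
contact_force: [0.6, -0.1, -2.5]
opening: 0.205
```

```bash
python3 - <<'E'
from h import *
from plant import read_camera
import cv2
goto([.5801,-.2413,.28],.0164-np.pi/2)
s=read_camera("scene")["img"];cv2.imwrite("pics/s2.png",s);t=read_camera("top")["img"];cv2.imwrite("pics/t2.png",t)
a=cv2.resize(s[100:225,215:300],None,fx=4.5,fy=4.5,interpolation=cv2.INTER_CUBIC)
b=cv2.resize(t[170:270,380:480],None,fx=4,fy=4,interpolation=cv2.INTER_CUBIC)
o=np.zeros((570,800,3),np.uint8);o[:a.shape[0],:a.shape[1]]=a;o[:400,400:]=b;cv2.imwrite("pics/g2.png",cv2.convertScaleAbs(o,alpha=1.4))
E
```

```text
t 8.4 q [-0.553  0.147  1.639  0.     1.355  1.   ] pos [ 0.5806 -0.2397  0.3006] zhead -1.5526 F [ 0.62 -0.05 -2.51] op 0.205
turn rotvec/360deg [ 0.      0.0003 -0.    ] shift now axes/.12 [0.0041 0.1719 0.0133] shift after turn [0.004  0.1719 0.0133]
```

View pics/g2.png

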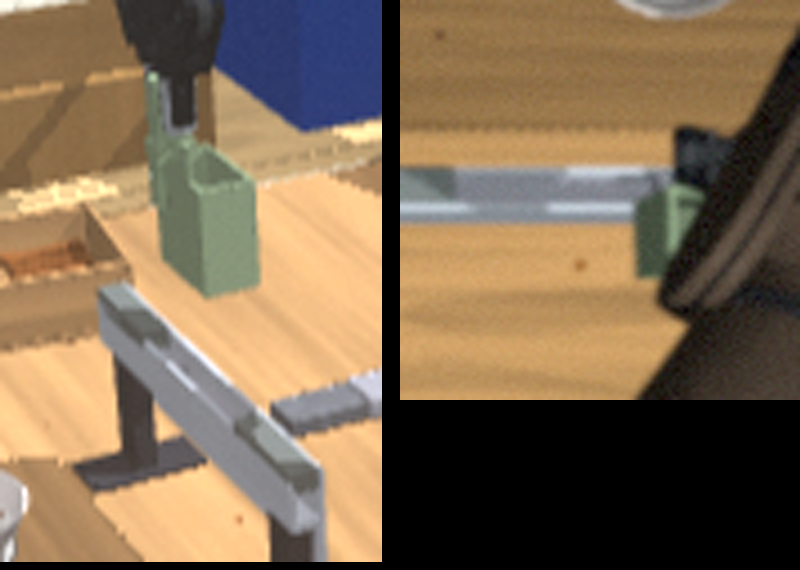

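The jaws hold the carrier upright. In the scene crop its near base corner is at about (208,297), and the bright marks on the rail were only lighting. I'll lower to just above the lip for an alignment check.

>>> send_rows:
  plan:
    - [[0,0.1,0.012],[0,0,0]]
    - [[0,0.15,0],[0,0,0]]
    - [[0,0.15,0],[0,0,0]]
    - [[0,0.15,0],[0,0,0]]
    - [[0,0.12,0],[0,0,0]]
    - [[0,0.04,0],[0,0,0]]
    - [[0,0,0],[0,0,0]]
    - [[0,0,0],[0,0,0]]

```text
time: 9.3
eef_pos: [0.5806, -0.2425, 0.216]
tcp_rot: [0.006, -0.707, 0.707, -0.006]
contact_force: [-0.5, -0.2, -1.5]
opening: 0.201
```

```bash
python3 - <<'E'
from h import *
from plant import read_camera
import cv2
goto([.5801,-.2413,.215],.0164-np.pi/2)
s=read_camera("scene")["img"];cv2.imwrite("pics/s3.png",s);t=read_camera("top")["img"];cv2.imwrite("pics/t3.png",t)
a=cv2.resize(s[125:225,215:290],None,fx=6,fy=6,interpolation=cv2.INTER_CUBIC)
b=cv2.resize(t[195:255,430:488],None,fx=6,fy=6,interpolation=cv2.INTER_CUBIC)
o=np.zeros((600,800,3),np.uint8);o[:a.shape[0],:a.shape[1]]=a;o[:b.shape[0],450:450+b.shape[1]]=b[:,:350];cv2.imwrite("pics/g3.png",cv2.convertScaleAbs(o,alpha=1.4))
E
```

```text
t 9.3 q [-0.557  0.211  1.722 -0.     1.208  0.997] pos [ 0.5806 -0.2425  0.216 ] zhead -1.5538 F [-0.55 -0.16 -1.47] op 0.201
turn rotvec/360deg [-0.0001  0.0001 -0.    ] shift now axes/.12 [ 0.0037  0.0083 -0.0101] shift after turn [ 0.0037  0.0083 -0.01  ]
```

View pics/g3.png

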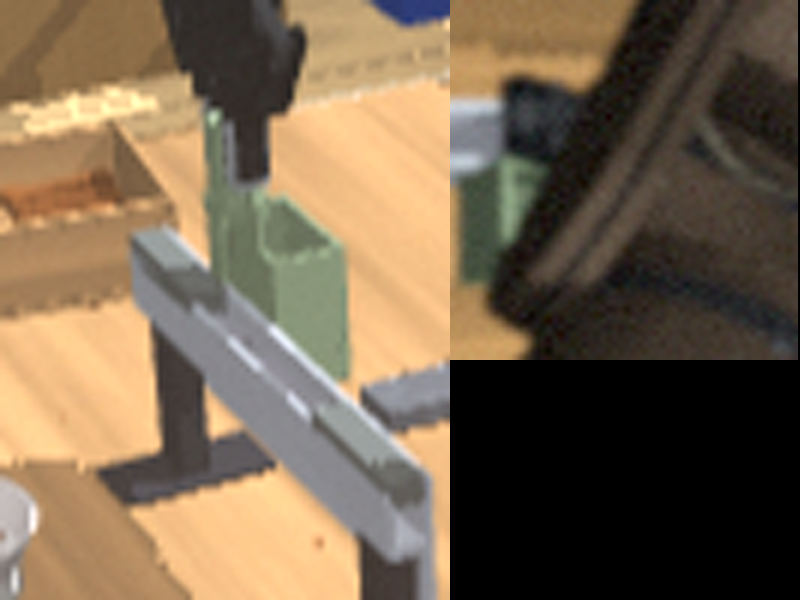

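```bash
python3 - <<'E'
from h import *
np.set_printoptions(precision=1,suppress=True)
q=(.5806-.022,-.2425-.022*.017,.017);h=.0947
C=lambda P:((proj("scene",P)-[215,125])+.42)*6
L=np.array([[-20,36,75],[20,36,75],[-20,36,0],[36,8,55],[30,8,55],[36,-8,55],[10,9,141],[34,9,141]])/1e3
P=place(q,L);P[:,2]+=h
for a,b in zip(L*1e3,C(P)):print(a,b)
D=place((q[0]+.005,q[1],q[2]),L);D[:,2]+=h;print("5mm x:",(C(D)-C(P))[1]); D[:,0]-=.005;D[:,1]+=.005;print("5mm y",(C(D)-C(P))[1])
r=(.5922,-.1871,.0164)
L=np.array([[8,70,137],[-8,70,137],[8,-70,137],[-8,-70,137],[-12,152,134],[8,152,137],[-12,152,60],[-8,-152,137]])/1e3
for a,b in zip(L*1e3,C(place(r,L))):print("rail",a,b)
E
python3 - <<'E'
import cv2,numpy as np
s=cv2.imread("pics/s3.png")
a=cv2.resize(s[145:195,240:290],None,fx=12,fy=12,interpolation=cv2.INTER_CUBIC)
cv2.imwrite("pics/g4.png",cv2.convertScaleAbs(a,alpha=1.5))
E
```

```text
[-20.  36.  75.] [348.6 248.6]
[20. 36. 75.] [276.2 266.2]
[-20.  36.   0.] [354.7 380.9]
[36.  8. 55.] [226.  287.7]
[30.  8. 55.] [236.9 285.1]
[36. -8. 55.] [213.  275.4]
[ 10.   9. 141.] [264.  118.9]
[ 34.   9. 141.] [219.3 128.7]
5mm x: [-9.2  2.2]
5mm y [4.1 3.9]
rail [  8.  70. 137.] [316.2 410.5]
rail [ -8.  70. 137.] [346.4 402.5]
rail [  8. -70. 137.] [197.5 295.5]
rail [ -8. -70. 137.] [226.2 288.6]
rail [-12. 152. 134.] [432.8 480.5]
rail [  8. 152. 137.] [393.9 485.7]
rail [-12. 152.  60.] [436.8 615.5]
rail [  -8. -152.  137.] [162.9 228.5]
```

View pics/g4.png

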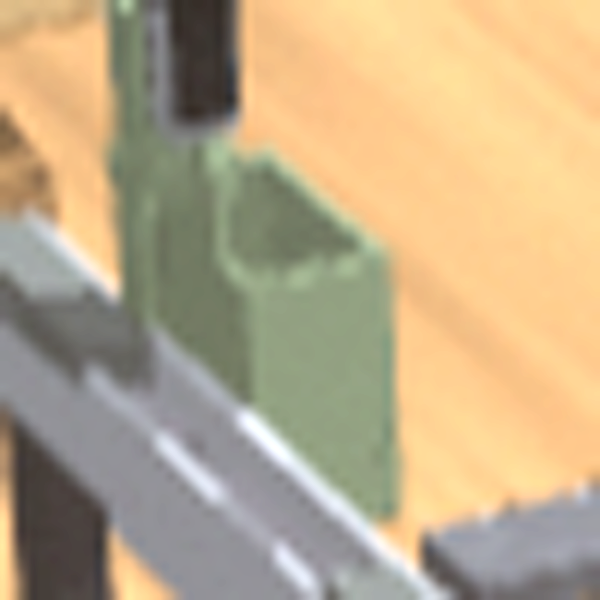

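The relative x estimate is uncertain by about 2 mm. The pocket wall is already beside the lip's front, so I'll touch off gently in +x, at 0.5 mm per step, to find the lip by feel.

>>> send_rows:
  plan:
    - [[0,0,0],[0,0,0]]
    - [[0,0,0],[0,0,0]]
    - [[-0.004,0,0],[0,0,0]]
    - [[-0.004,0,0],[0,0,0]]
    - [[0,0,0],[0,0,0]]
    - [[0,0,0],[0,0,0]]

```text
time: 10.0
eef_pos: [0.581, -0.2424, 0.2153]
tcp_rot: [0.006, -0.707, 0.707, -0.006]
contact_force: [-3.0, -0.6, -1.4]
opening: 0.202
```

>>> send_rows:
  plan:
    - [[-0.004,0,0],[0,0,0]]
    - [[0,0,0],[0,0,0]]
    - [[0,0,0],[0,0,0]]

```text
time: 10.3
eef_pos: [0.5813, -0.2425, 0.2153]
tcp_rot: [0.007, -0.707, 0.707, -0.005]
contact_force: [-5.2, -0.4, -0.7]
opening: 0.203
```

>>> send_rows:
  plan:
    - [[-0.004,0,0],[0,0,0]]
    - [[0,0,0],[0,0,0]]
    - [[0,0,0],[0,0,0]]

```text
time: 10.6
eef_pos: [0.5817, -0.2424, 0.2153]
tcp_rot: [-0.007, 0.707, -0.707, 0.005]
contact_force: [-5.0, -0.6, 1.1]
opening: 0.203
```

>>> send_rows:
  plan:
    - [[0.015,0,0],[0,0,0]]
    - [[0.015,0,0],[0,0,0]]
    - [[0.009,0,0],[0,0,0]]
    - [[0,0,0],[0,0,0]]
    - [[0,0,0],[0,0,0]]
    - [[0,0,0],[0,0,0]]
  grip_force: 60

```text
time: 11.2
eef_pos: [0.5779, -0.2423, 0.2154]
tcp_rot: [-0.006, 0.707, -0.707, 0.006]
contact_force: [-0.7, -0.2, -1.0]
opening: 0.201
```

```bash
python3 - <<'E'
from h import *
from plant import read_camera
import cv2
goto([.5772,-.2413,.2],.0164-np.pi/2)
s=read_camera("scene")["img"];cv2.imwrite("pics/s5.png",s)
a=cv2.resize(s[130:200,240:290],None,fx=8.5,fy=8.5,interpolation=cv2.INTER_CUBIC)
cv2.imwrite("pics/g5.png",cv2.convertScaleAbs(a,alpha=1.5))
E
```

```text
t 11.2 q [-0.559  0.206  1.729  0.     1.206  0.995] pos [ 0.5779 -0.2423  0.2154] zhead -1.5541 F [-0.66 -0.15 -1.05] op 0.201
turn rotvec/360deg [ 0.      0.     -0.0001] shift now axes/.12 [ 0.0061  0.1281 -0.0086] shift after turn [ 0.006   0.1281 -0.0086]
```

View pics/g5.png

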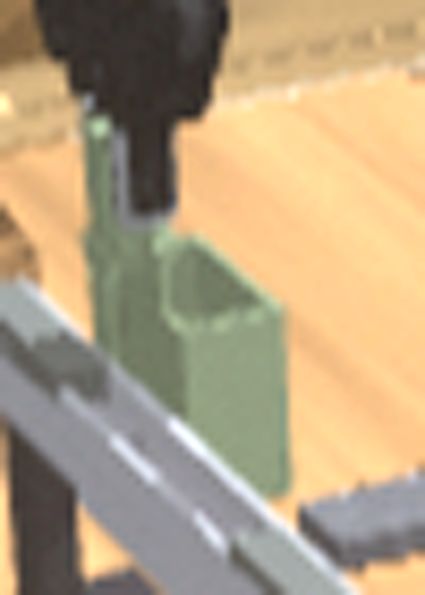

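>>> send_rows:
  plan:
    - [[0,0.03,0],[0,0,0]]
    - [[0,0.03,0],[0,0,0]]
    - [[0,0.03,0],[0,0,0]]
    - [[0,0.015,0],[0,0,0]]
    - [[0,0.01,0],[0,0,0]]
    - [[0,0.01,0],[0,0,0]]
    - [[0,0,0],[0,0,0]]
    - [[0,0,0],[0,0,0]]

```text
time: 12.05
eef_pos: [0.5777, -0.2424, 0.2004]
tcp_rot: [0.006, -0.707, 0.707, -0.006]
contact_force: [-0.8, -0.2, -2.4]
opening: 0.2
```

>>> send_rows:
  plan:
    - [[0,0.01,0],[0,0,0]]
    - [[0,0.01,0],[0,0,0]]
    - [[0,0,0],[0,0,0]]
    - [[0,0,0],[0,0,0]]

```text
time: 12.45
eef_pos: [0.5776, -0.2424, 0.1979]
tcp_rot: [-0.006, 0.707, -0.707, 0.006]
contact_force: [0.5, 0.2, -1.7]
opening: 0.202
```

>>> send_rows:
  plan:
    - [[0,0.015,0],[0,0,0]]
    - [[0,0.015,0],[0,0,0]]
    - [[0,0.01,0],[0,0,0]]
    - [[0,0.01,0],[0,0,0]]
    - [[0,0.01,0],[0,0,0]]
    - [[0,0,0],[0,0,0]]
    - [[0,0,0],[0,0,0]]

```text
time: 13.15
eef_pos: [0.5777, -0.2424, 0.1907]
tcp_rot: [-0.006, 0.707, -0.707, 0.006]
contact_force: [0.6, 0.6, -2.3]
opening: 0.199
```

>>> send_rows:
  plan:
    - [[0,0.005,0],[0,0,0]]
    - [[0,0.005,0],[0,0,0]]
    - [[0,0,0],[0,0,0]]
    - [[0,0,0],[0,0,0]]

```text
time: 13.55
eef_pos: [0.5777, -0.2424, 0.1895]
tcp_rot: [-0.006, 0.707, -0.707, 0.006]
contact_force: [-0.2, -0.5, -2.1]
opening: 0.201
```

>>> send_rows:
  plan:
    - [[0,0.005,0],[0,0,0]]
    - [[0,0.005,0],[0,0,0]]
    - [[0,0,0],[0,0,0]]
    - [[0,0,0],[0,0,0]]

```text
time: 13.95
eef_pos: [0.5776, -0.2423, 0.1883]
tcp_rot: [-0.006, 0.707, -0.707, 0.006]
contact_force: [-0.4, -0.5, -2.8]
opening: 0.204
```

>>> send_rows:
  plan:
    - [[0,0.005,0],[0,0,0]]
    - [[0,0.005,0],[0,0,0]]
    - [[0,0,0],[0,0,0]]
    - [[0,0,0],[0,0,0]]

```text
time: 14.35
eef_pos: [0.5777, -0.2424, 0.1871]
tcp_rot: [-0.006, 0.707, -0.707, 0.006]
contact_force: [0.2, 0.1, -1.2]
opening: 0.202
```

>>> send_rows:
  plan:
    - [[0,0.005,0],[0,0,0]]
    - [[0,0.005,0],[0,0,0]]
    - [[0,0,0],[0,0,0]]
    - [[0,0,0],[0,0,0]]

```text
time: 14.75
eef_pos: [0.5777, -0.2424, 0.1861]
tcp_rot: [0.006, -0.707, 0.707, -0.006]
contact_force: [0.6, 1.2, -1.3]
opening: 0.2
```

>>> send_rows:
  plan:
    - [[0,0.005,0],[0,0,0]]
    - [[0,0.005,0],[0,0,0]]
    - [[0,0,0],[0,0,0]]
    - [[0,0,0],[0,0,0]]

```text
time: 15.15
eef_pos: [0.5778, -0.2424, 0.186]
tcp_rot: [0.006, -0.707, 0.707, -0.006]
contact_force: [-2.6, 1.5, 4.8]
opening: 0.204
```

Contact at TCP z ≈ 0.186, with the tongue on the track. I'll ease off a little and slide towards +y.

>>> send_rows:
  plan:
    - [[0,-0.004,0],[0,0,0]]
    - [[0,0,0],[0,0,0]]
    - [[0,0,-0.01],[0,0,0]]
    - [[0,0,-0.015],[0,0,0]]
    - [[0,0,-0.015],[0,0,0]]
    - [[0,0,-0.015],[0,0,0]]
    - [[0,0,-0.015],[0,0,0]]
    - [[0,0,-0.01],[0,0,0]]
    - [[0,0,0],[0,0,0]]
    - [[0,0,0],[0,0,0]]

```text
time: 16.15
eef_pos: [0.5782, -0.2331, 0.1859]
tcp_rot: [0.005, -0.707, 0.708, -0.007]
contact_force: [0.7, -3.2, 5.7]
opening: 0.202
```

>>> send_rows:
  plan:
    - [[0,-0.004,0],[0,0,0]]
    - [[0,0,-0.01],[0,0,0]]
    - [[0,0,-0.01],[0,0,0]]
    - [[0,0,-0.01],[0,0,0]]
    - [[0,0,0],[0,0,0]]
    - [[0,0,0],[0,0,0]]

```text
time: 16.75
eef_pos: [0.5775, -0.2291, 0.1859]
tcp_rot: [0.006, -0.707, 0.707, -0.006]
contact_force: [0.6, -4.4, 4.3]
opening: 0.204
```

>>> send_rows:
  plan:
    - [[0,-0.003,-0.01],[0,0,0]]
    - [[0,0,-0.01],[0,0,0]]
    - [[0,0,-0.01],[0,0,0]]
    - [[0,0,-0.007],[0,0,0]]
    - [[0,0,0],[0,0,0]]
    - [[0,0,0],[0,0,0]]

```text
time: 17.35
eef_pos: [0.5772, -0.2243, 0.1857]
tcp_rot: [-0.006, 0.707, -0.707, 0.006]
contact_force: [-0.3, -2.7, 3.8]
opening: 0.205
```

>>> send_rows:
  plan:
    - [[0,-0.001,-0.01],[0,0,0]]
    - [[0,0,-0.01],[0,0,0]]
    - [[0,0,-0.01],[0,0,0]]
    - [[0,0,-0.007],[0,0,0]]
    - [[0,0,0],[0,0,0]]
    - [[0,0,0],[0,0,0]]

```text
time: 17.95
eef_pos: [0.577, -0.2198, 0.1855]
tcp_rot: [-0.006, 0.707, -0.707, 0.006]
contact_force: [-0.0, 0.6, -1.5]
opening: 0.201
```

The bearing force has vanished at y ≈ -0.220. I'll probe downward gently.

>>> send_rows:
  plan:
    - [[0,0.005,0],[0,0,0]]
    - [[0,0.005,0],[0,0,0]]
    - [[0,0,0],[0,0,0]]
    - [[0,0,0],[0,0,0]]

```text
time: 18.35
eef_pos: [0.5773, -0.2203, 0.185]
tcp_rot: [-0.006, 0.707, -0.707, 0.006]
contact_force: [0.3, 1.0, -2.1]
opening: 0.201
```

>>> send_rows:
  plan:
    - [[0,0.005,0],[0,0,0]]
    - [[0,0.005,0],[0,0,0]]
    - [[0,0,0],[0,0,0]]
    - [[0,0,0],[0,0,0]]

```text
time: 18.75
eef_pos: [0.5773, -0.2203, 0.1837]
tcp_rot: [-0.006, 0.707, -0.707, 0.006]
contact_force: [0.3, -0.3, -1.8]
opening: 0.198
```

>>> send_rows:
  plan:
    - [[0,0.007,0],[0,0,0]]
    - [[0,0.007,0],[0,0,0]]
    - [[0,0.007,0],[0,0,0]]
    - [[0,0,0],[0,0,0]]
    - [[0,0,0],[0,0,0]]

```text
time: 19.25
eef_pos: [0.5773, -0.2203, 0.1812]
tcp_rot: [-0.006, 0.707, -0.707, 0.006]
contact_force: [0.5, -0.5, -2.4]
opening: 0.201
```

>>> send_rows:
  plan:
    - [[0,0.007,0],[0,0,0]]
    - [[0,0.007,0],[0,0,0]]
    - [[0,0.007,0],[0,0,0]]
    - [[0,0,0],[0,0,0]]
    - [[0,0,0],[0,0,0]]

```text
time: 19.75
eef_pos: [0.5773, -0.2203, 0.1786]
tcp_rot: [-0.006, 0.707, -0.707, 0.006]
contact_force: [0.6, 0.6, -2.1]
opening: 0.205
```

Free descent so far, 7.5 mm in. I'll go on gently to the bottom, expected at about 0.174.

>>> send_rows:
  plan:
    - [[0,0.007,0],[0,0,0]]
    - [[0,0.007,0],[0,0,0]]
    - [[0,0.007,0],[0,0,0]]
    - [[0,0,0],[0,0,0]]
    - [[0,0,0],[0,0,0]]

```text
time: 20.25
eef_pos: [0.5773, -0.2203, 0.1761]
tcp_rot: [-0.006, 0.707, -0.707, 0.006]
contact_force: [0.2, -0.8, -1.7]
opening: 0.201
```

>>> send_rows:
  plan:
    - [[0,0.005,0],[0,0,0]]
    - [[0,0.005,0],[0,0,0]]
    - [[0,0,0],[0,0,0]]
    - [[0,0,0],[0,0,0]]

```text
time: 20.65
eef_pos: [0.5773, -0.2203, 0.175]
tcp_rot: [-0.006, 0.707, -0.707, 0.006]
contact_force: [-0.2, -0.0, -2.4]
opening: 0.198
```

>>> send_rows:
  plan:
    - [[0,0.005,0],[0,0,0]]
    - [[0,0.005,0],[0,0,0]]
    - [[0,0,0],[0,0,0]]
    - [[0,0,0],[0,0,0]]

```text
time: 21.05
eef_pos: [0.5774, -0.2204, 0.1741]
tcp_rot: [0.006, -0.707, 0.707, -0.006]
contact_force: [-0.0, 0.7, -0.5]
opening: 0.205
```

>>> send_rows:
  plan:
    - [[0,0.004,0],[0,0,0]]
    - [[0,0,0],[0,0,0]]
    - [[0,0,0],[0,0,0]]
    - [[0,0,0],[0,0,0]]

```text
time: 21.45
eef_pos: [0.5774, -0.2204, 0.174]
tcp_rot: [0.006, -0.707, 0.707, -0.006]
contact_force: [-2.5, 0.8, 5.0]
opening: 0.201
```

>>> send_rows:
  plan:
    - [[0,-0.004,0],[0,0,0]]
    - [[0,0,0],[0,0,0]]
    - [[0,0,0],[0,0,0]]
  grip_force: 20

```text
time: 21.75
eef_pos: [0.5774, -0.2204, 0.174]
tcp_rot: [0.006, -0.707, 0.707, -0.006]
contact_force: [-1.7, 0.5, 3.6]
opening: 0.198
```

>>> send_rows:
  plan:
    - [[0,0,0],[0,0,0]]
    - [[0,0,0],[0,0,0]]
    - [[0,0,0],[0,0,0]]
    - [[0,0,0],[0,0,0]]
    - [[0,0,0],[0,0,0]]
    - [[0,0,0],[0,0,0]]
  gripper: 0.5

```text
time: 22.35
eef_pos: [0.5773, -0.2203, 0.1738]
tcp_rot: [0.006, -0.707, 0.707, -0.006]
contact_force: [-0.4, -0.6, -0.4]
opening: 0.501
```

```bash
python3 - <<'E'
from h import *
from plant import read_camera
import cv2
goto([.5774,-.2204,.174],.0164-np.pi/2)
s=read_camera("scene")["img"];cv2.imwrite("pics/s6.png",s)
a=cv2.resize(s[130:210,230:300],None,fx=7,fy=7,interpolation=cv2.INTER_CUBIC)
cv2.imwrite("pics/g6.png",cv2.convertScaleAbs(a,alpha=1.5))
E
```

```text
t 22.35 q [-0.529  0.229  1.782 -0.     1.13   1.025] pos [ 0.5773 -0.2203  0.1738] zhead -1.5541 F [-0.39 -0.6  -0.45] op 0.501
turn rotvec/360deg [-0.  0. -0.] shift now axes/.12 [-0.0008 -0.002   0.0006] shift after turn [-0.0008 -0.002   0.0006]
```

View pics/g6.png

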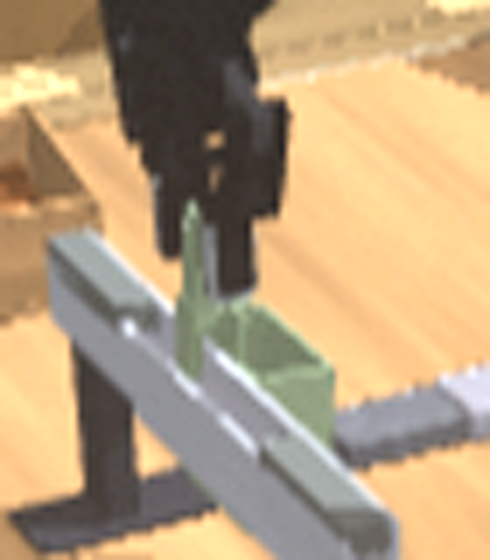

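The carrier hangs with its tongue in the channel at crop (190,360) and the fingers off the block. I'll open further, retreat straight up and check again.

>>> send_rows:
  plan:
    - [[0,-0.05,0],[0,0,0]]
    - [[0,-0.15,0],[0,0,0]]
    - [[0,-0.2,0],[0,0,0]]
    - [[0,-0.25,0],[0,0,0]]
    - [[0,-0.25,0],[0,0,0]]
    - [[0,-0.1,0],[0,0,0]]
    - [[0,0,0],[0,0,0]]
    - [[0,0,0],[0,0,0]]
    - [[0,0,0],[0,0,0]]
    - [[0,0,0],[0,0,0]]
  gripper: 0.3

```text
time: 23.4
eef_pos: [0.5767, -0.2199, 0.2916]
tcp_rot: [-0.007, 0.708, -0.706, 0.005]
contact_force: [-0.1, 0.1, -0.4]
opening: 0.699
```

```bash
python3 - <<'E'
from h import *
from plant import read_camera
import cv2
goto([.5774,-.2204,.174],.0164-np.pi/2)
s=read_camera("scene")["img"]
a=cv2.resize(s[120:210,220:300],None,fx=6.5,fy=6.5,interpolation=cv2.INTER_CUBIC)
cv2.imwrite("pics/g7.png",cv2.convertScaleAbs(a,alpha=1.5))
# predicted corners if seated: origin z=.174-.1213
q=(.5774-.022,-.2204-.0004,.017)
L=np.array([[-20,36,75],[20,36,75],[-20,36,0],[36,8,141],[34,9,141],[10,9,141],[34,-9,141]])/1e3
P=place(q,L);P[:,2]+=.0527
print(((proj("scene",P)-[220,120]+.42)*6.5).round())
E
```

```text
t 23.4 q [-0.529  0.13   1.674  0.     1.341  1.025] pos [ 0.5767 -0.2199  0.2916] zhead -1.5541 F [-0.11  0.08 -0.43] op 0.699
turn rotvec/360deg [0.0003 0.     0.0005] shift now axes/.12 [-0.0092  0.9797  0.0057] shift after turn [-0.0062  0.9798  0.0039]
[[375. 401.]
 [298. 421.]
 [381. 541.]
 [232. 274.]
 [237. 274.]
 [285. 263.]
 [220. 259.]]
```

View pics/g7.png

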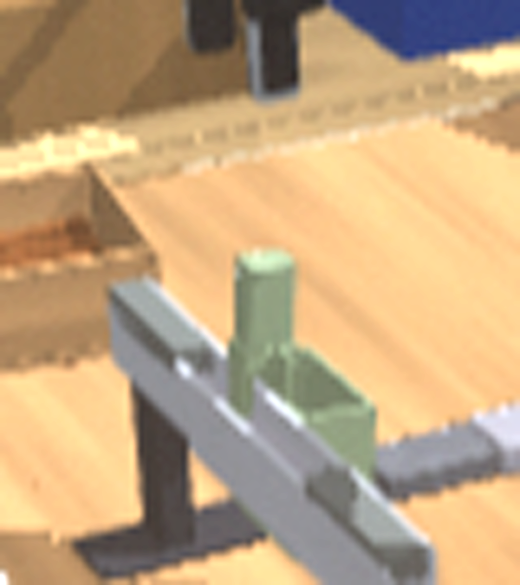

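The carrier hangs free and nearly upright on the rail. Its rim corner at (375,405) matches the seated prediction (375,401), and the gripper is about 12 cm above it.

```bash
python3 -c "
from plant import sign_off
print(sign_off())"
```

```text
the job is handed in; nothing more can be done
None
```

The carrier is hanging in the rail's pocket, released, and the job is handed in at about 23 s of the 64 s allowed. `sign_off` gave no verdict.

- **What I did:** I picked up the sage-green carrier by its top grip and felt for the lip with about 5 N. I set the tongue on the track about 55 mm to -y of the rail's middle. Contact came at TCP z 0.186, which puts the tongue end at about 119.7 mm.
- **Finding the pocket:** I slid it towards +y bearing about 6–8 N, a little firmer than intended. The bearing force vanished about 33 mm to -y of the middle. It then went down 12 mm freely and bottomed at about 7 N.
- **Last checks:** After release and retreat, the scene picture shows the carrier hanging in the channel. Its rim corner is within 4 enlarged pixels of the seated prediction. The block top is off by about 8–10 enlarged pixels, which suggests a lean of a few hundredths of a radian. Tool force read about 0 N.
- **Disagreement:** My top-camera rail position and the arm's own reading differed from the scene camera by about 2.5 mm in x. The touch on the lip agreed with the scene camera, so I used that.
- **Not checked:** I did not take a final picture of the bystanders. The path passed clear of them and no unexpected force appeared.

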